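# Shift the plaster mixer into third

## Task

Put the plaster mixer's gear lever into third: by pushing only, get it out of the left lane into neutral, across to the right lane, then forward (away from the robot) until it is fully home in the third slot, the one with the green dot. Push the red knob or the rod gently with closed fingertips or the outside of the fingers; do not grip it. Leave the things lying about the bench where they are, and finish with the hand clear of the lever.

Things in the scene. Friction and masses are not known exactly. Their poses are not given: they have to be found in the camera images.
- mixer: Fixed orange gearbox of a bench plaster mixer, 200 x 200 mm, base plate 230 mm square. Origin on the table under the gearbox's and gate's centre; x points forward (away from the robot), y left, z up. Grey motor on its left side, out to y = 242 mm, 118 mm high; open steel trough beyond it, x = 150 to 350 mm, 130 mm high. Steel gate plate on top; only the lever rises above it.
- gate: Steel plate on the gearbox, 162 x 150 mm, upper face 125 mm above the table, with an H-shaped opening; same origin and axes as mixer. Two lanes along x, 18 mm wide, centred on y = +22 (left) and -22 mm (right), from x = -43 to +43 mm, joined by a neutral channel from x = -12 to +12 mm with rounded corners.
- third_end (a point): Forward end of the third slot: where the rod passes the plate's upper face when fully home, 36.5 mm forward and 22 mm right of the gate's centre. Slots: first left forward, second left back, third right forward, fourth right back. A dot on the plate beyond each slot's end: green for third, black for the others.
- lever: Gear lever: steel rod 12 mm thick standing through the gate, with a red ball knob 40 mm across on top. It turns on two crossed hinges at this body's origin, 35 mm above the table under the gate's centre; its z axis runs up the rod. The rod cannot leave the H opening. About 2 N at the knob moves it; it stays where it is left. It starts anywhere along the left lane.
- knob (a point): Centre of the red ball knob, 165 mm up the rod from the pivot: 200 mm above the table when upright, 184 mm at the end of a slot. In the mixer's frame x = 165 sin(shift) cos(across), y = -165 sin(across) mm: about 36 mm to the side in a lane, 60 mm forward or back at a slot's end.
- shift (a joint): Lean of the lever forward (positive) or back, rad: 0 in neutral, about +0.385 against the forward end of a slot, -0.385 against the back end. The rod can pass across the neutral channel while this is within about 0.06 of 0.
- across (a joint): Lean of the lever to the right (positive, towards the mixer's -y) or left, rad: about -0.24 in the left lane, +0.24 in the right lane, each with about 0.03 of play.
- bowl: loose black rubber mixing bowl, 150 mm across the rim, 100 mm high; origin at the centre of its underside; a bystander
- moulding: loose length of white stepped plaster moulding, 50 x 240 x 46 mm; origin at the centre of its underside, length along its y; a bystander
- corner_block: loose white plaster corner block, 60 x 60 x 32 mm; origin at the centre of its underside; a bystander
- brush: loose small brush lying flat, its length along its x axis; a bystander
- spatula: loose spatula lying flat, its length along its x axis; a bystander
- tin: loose closed tin, 70 mm across, 90 mm high; origin at the centre of its underside; a bystander
- mug: loose blue mug, 76 mm across plus its handle, 90 mm high; origin at the centre of its underside; a bystander

How it is judged:
By the outcome, as a careful person would: the job done as asked, in the order asked, and still so for the second after the job is handed in, with the robot touching nothing.
It also fails if it takes over 61 s, if anything falls off the work surface, if the arm or the gripper's body presses on something with over 40 N, if the wrist force passes 120 N, or if a joint passes its speed limit or range.

## Robot

A 6-joint arm with a two-finger parallel gripper is mounted at the origin on the work surface. World frame = base frame: x ahead of the robot, y to its left, z up, the work surface at z = 0. Lengths are in mm, angles in rad, forces in N, time in s.
With the tool pointing down it reaches from about 350 to 975 mm from the base axis. Payload 7.1 kg.
Tool frame: the origin (TCP) lies at the very end of the fingers, on their centre line; the grasp point (between the pads) lies 19 mm behind it; y points along the fingers, x is the direction in which the jaws open and shut, and the axes are right-handed (so a half turn about y gives the same grasp; the last joint's range is limited). The gripper opens to 88 mm and grips with 3 to 60 N. Pads are 20 mm wide; open, the fingers measure 115 mm over their backs; the gripper's body (75 mm by 178 mm) begins 61 mm behind the grasp point.
Start: joints at [-1.287, 0.423, 1.63, -0, 1.089, -0.019], TCP at [186.389, -596.543, 222.675] pointing down, gripper open.
Joint ranges: [-3, 3], [-0.9, 2.11], [0.09, 2.58], [-1.31, 4.45], [0.11, 2.69], [-2.54, 2.54]. Speed limits (rad/s): [2.39, 2.39, 3.01, 3.14, 3.14, 3.14].

## Interface

Orientations are given as a rotation vector (axis times angle).
In Python, from workcell import ctrl gives the robot as it stands. The module is installed in compiled form; this text tells all that it offers.
- The arm moves only by the tool jog_arm, never from a script. Its argument "steps" is a list of rows, each an object with "turn": the turn, a rotation vector about the world's x, y, z scaled (see below), a list of three; "dp": the shift along the world's x, y, z scaled (see below), a list of three; "claw": the opening, from 0 (shut) to 1 (fully open). In form: [{"turn": [wx, wy, wz], "dp": [x, y, z], "claw": claw}, ...]. A call has 1 to 12 rows; each row is the pose to reach, as a shift and turn from the pose measured when the call began, turning the shorter way round; what a row does not reach only later rows make up. The controller multiplies each number of a shift by 80 mm and each number of a turn by pi rad. A row lasts 1/12 s, in which the tool goes at most 41.7 mm and 7.16 degrees, less where a joint would pass 70% of its speed; a pose out of reach is approached as far as the arm can. A call with a number of a shift or a turn outside -1 to 1 is refused whole. A call with a gripper value outside its range is refused whole. The fingers move at their own pace and stop on an object; the grip force is fixed at half the most. Time passes only in rows, so rows that repeat a pose let the fingers close. It gives the time, the measured TCP pose, the force and the opening at its end, in the units of the state.
- ctrl.get_obs(): the state, without advancing time (a new reading comes with each control period).
- ctrl.get_image(name): name is "scene" or "top"; returns a dict with "img" (480x640x3 uint8, red, green, blue), "range_z" (480x640 float32, mm along the optical axis (not along the pixel's ray), 0 where there is no reading), "fovy" (degrees; the focal length in pixels is half the picture's height over the tangent of half this angle, whatever the lens; pixels are square), "cx", "cy" (the principal point, pixels), "camera_from_world" (4x4, takes a point from world to camera coordinates). Camera axes: x right, y down, z forward; pixel columns grow to the right and rows downward; lengths in mm; the calibration is good to about 2 mm. A picture is of the moment at which its call begins.
- ctrl.close_job(): hands the job in, once; it reports no verdict.
The state is a dict: "t": time; "qpos": joint angles; "qvel": joint speeds; "joint_torque": joint torques, N m; "ee_pos": TCP position; "orientation": TCP orientation; "ft_force": force on the tool from outside, world axes, zero at the start; "moment": the same for the moment, N m; "width": finger opening in mm.
Only numpy, scipy, OpenCV 4.12 (cv2) and the standard library are available. Lean on these libraries where they do the work, as an engineer would, in place of code of your own. Each camera call takes 0.05 s, during which the arm holds its last target.

## Working session

There is one attempt and no reset: what is moved stays moved. The work goes in short steps, Python scripts to look and compute and a tool call to move; the robot and the scene stay as the last step left them, time stands still between calls to the robot, and variables do not carry over. Pictures are saved under pics/ and viewed, and the job is handed in when it is done.

Besides the shell and the picture viewer there is one more tool, called by a JSON object that holds its "op" and its "data". jog_arm: Moves the arm, as the interface text tells. Its arguments: {"type":"object","properties":{"steps":{"type":"array","items":{"type":"object","properties":{"turn":{"type":"array","items":{"type":"number"}},"dp":{"type":"array","items":{"type":"number"}},"claw":{"type":"number"}}}}},"required":["steps"]}

```bash
mkdir -p pics; cat > h.py <<'E'
import numpy as np,cv2
from workcell import ctrl
def grab(n,tag):
    d=ctrl.get_image(n); cv2.imwrite(f'pics/{tag}.png',d['img'][:,:,::-1]); return d
def cam(d):
    f=240/np.tan(np.radians(d['fovy'])/2); return f,d['cx'],d['cy'],np.array(d['camera_from_world'])
def pts(d,us,vs):
    f,cx,cy,T=cam(d); z=d['range_z'][vs,us]; P=np.stack([(us-cx)/f*z,(vs-cy)/f*z,z,np.ones_like(z)])
    return (np.linalg.inv(T)@P)[:3].T
def plane(d,u,v,h):
    f,cx,cy,T=cam(d); I=np.linalg.inv(T); r=I[:3,:3]@np.array([(u-cx)/f,(v-cy)/f,1]); o=I[:3,3]
    return o+r*(h-o[2])/r[2]
E
python3 - <<'E'
from h import *
for n in('scene','top'):
    d=grab(n,n+'0'); print(n,d['fovy'],d['cx'],d['cy'],np.round(d['camera_from_world'],3).tolist())
    np.save(n+'.npy',d['range_z'])
o=ctrl.get_obs();print(o)
E
```

```text
scene 50.60418221265535 319.12871790161165 242.97414499731278 [[-0.278, 0.961, 0.007, 153.731], [0.689, 0.204, -0.696, -270.827], [-0.67, -0.188, -0.718, 1819.456], [0.0, 0.0, 0.0, 1.0]]
top 46.37568776683586 310.40033544585043 240.42613542636624 [[0.005, -1.0, 0.006, 3.303], [-0.981, -0.006, -0.193, 500.791], [0.193, -0.005, -0.981, 1742.604], [0.0, 0.0, 0.0, 1.0]]
{'t': 0.1, 'qpos': array([-1.28697105e+00,  4.23761622e-01,  1.63063401e+00, -2.42454743e-05,
        1.08860715e+00, -1.89723606e-02]), 'qvel': array([-3.44224684e-04, -2.70852746e-03, -2.77866218e-03,  3.05059454e-05,
       -2.32429723e-04, -8.16271895e-04]), 'joint_torque': array([-1.78349178e-04, -5.45613277e+01, -2.74325645e+01,  6.45362749e-02,
        1.88004639e-02, -4.87894908e-06]), 'ee_pos': array([ 186.25860398, -596.0551802 ,  221.97315573]), 'orientation': array([-1.33650425,  0.98411664, -0.98223601]), 'ft_force': array([ 0.30291763, -0.07624402,  0.45833774]), 'moment': array([ 0.04541421, -0.02706899,  0.02289781]), 'width': 87.90663294370172}
```

View pics/scene0.png

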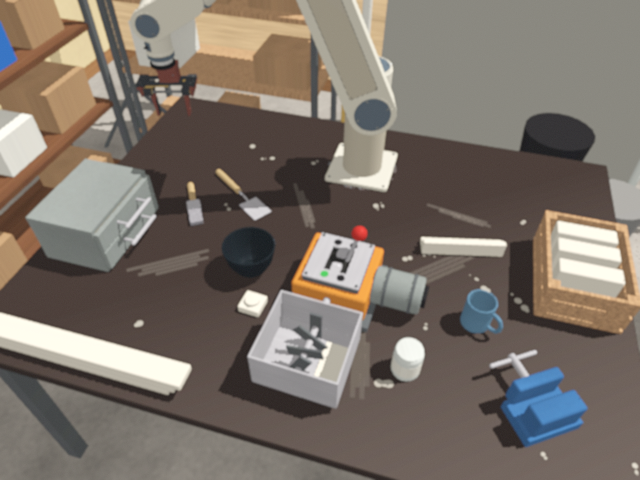

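View pics/top0.png

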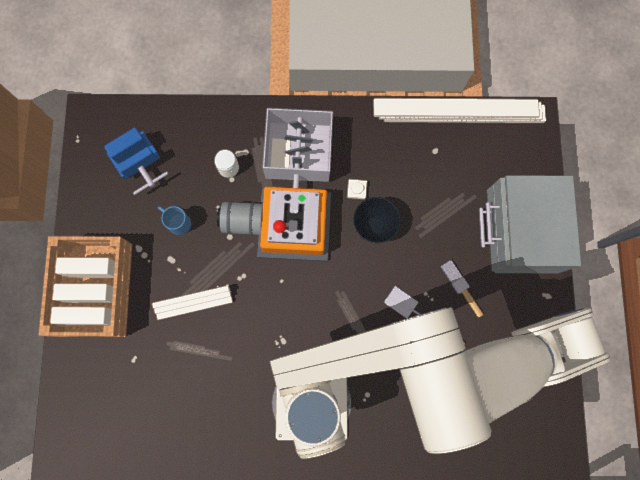

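The top view shows the knob at about (279,226), in the left lane towards the back, and the green dot at about (301,198). The bowl is to the right of the mixer and the motor to its left. Next I measure the gate frame and the knob.

```bash
cat > m.py <<'E'
from h import *
def knob(d):
    im=d['img'].astype(int); m=((im[:,:,0]>120)&(im[:,:,1]<60)&(im[:,:,2]<60)).astype(np.uint8)
    n,l,s,c=cv2.connectedComponentsWithStats(m); i=1+np.argmax(s[1:,4]); 
    (u,v),r=cv2.minEnclosingCircle(np.argwhere(l==i)[:,::-1].astype(np.float32)); return u,v,r,s[i,4]
def ray(d,u,v):
    f,cx,cy,T=cam(d); I=np.linalg.inv(T); r=I[:3,:3]@np.array([(u-cx)/f,(v-cy)/f,1]); return I[:3,3],r/np.linalg.norm(r)
def tri(a,b):
    A=0;B=0
    for o,r in(a,b):
        M=np.eye(3)-np.outer(r,r);A=A+M;B=B+M@o
    X=np.linalg.solve(A,B); return X,[np.linalg.norm((np.eye(3)-np.outer(r,r))@(X-o)) for o,r in(a,b)]
E
python3 - <<'E'
from m import *
D={n:ctrl.get_image(n) for n in('top','scene')}
R=[]
for n,d in D.items():
    k=knob(d);print(n,k); R.append(ray(d,*k[:2]))
    im=d['img'].astype(int)
    g=np.argwhere((im[:,:,1]>140)&(im[:,:,0]<90)&(im[:,:,2]<120))[:,::-1]; print('green',len(g),g.mean(0),plane(d,*g.mean(0),125))
    # plate: points with height 123..127 near mixer
    vs,us=np.nonzero(d['range_z']>0); P=pts(d,us,vs)
    sel=(abs(P[:,2]-125)<6)&(P[:,0]>350)&(P[:,0]<750)&(P[:,1]>-50)&(P[:,1]<200)
    m=np.zeros((480,640),np.uint8); m[vs[sel],us[sel]]=1
    sat=im.max(2)-im.min(2); m2=((m>0)&(sat<40)&(im.max(2)>100)).astype(np.uint8)
    nn,l,s,c=cv2.connectedComponentsWithStats(m2); i=1+np.argmax(s[1:,4]); h=cv2.convexHull(np.argwhere(l==i)[:,::-1].astype(np.float32))[:,0]
    W=np.array([plane(d,*p,125)[:2] for p in h]).astype(np.float32); print('plate',s[i],cv2.minAreaRect(W))
    q=P[sel&(m2[vs,us]>0)]; print('z',np.median(q[:,2]))
    o=((im[:,:,0]>170)&(im[:,:,1]>70)&(im[:,:,1]<150)&(im[:,:,2]<60)).astype(np.uint8)
    nn,l,s,c=cv2.connectedComponentsWithStats(o); i=1+np.argmax(s[1:,4]); h=cv2.convexHull(np.argwhere(l==i)[:,::-1].astype(np.float32))[:,0]
    W=np.array([plane(d,*p,120)[:2] for p in h]).astype(np.float32); print('orange',s[i],cv2.minAreaRect(W))
    x,y=(290,215) if n=='top' else (343,260)
    c=d['img'][y-65:y+65,x-80:x+80,::-1]; cv2.imwrite(f'pics/{n}_c.png',cv2.resize(c,None,fx=5,fy=4.5,interpolation=2))
print(tri(*R))
E
```

```text
top (279.2037048339844, 226.38888549804688, 6.26938009262085, np.int32(106))
green 28 [301.21428571 197.5       ] [621.44496556  35.49583061 125.        ]
plate [ 268  191   51   53 1561] ((560.8917846679688, 59.392696380615234), (148.5731658935547, 162.73980712890625), 87.3477783203125)
z 124.71618690623018
orange [ 260  187   67   65 1112] ((552.9805908203125, 60.013668060302734), (194.9674835205078, 202.32379150390625), 87.34728240966797)
scene (359.0, 233.0, 7.810349941253662, np.int32(88))
green 6 [324.  273.5] [623.9522209   32.46213095 125.        ]
plate [ 303  232   72   59 2208] ((566.82470703125, 57.765560150146484), (151.48057556152344, 169.83445739746094), 87.37044525146484)
z 125.94781909757512
orange [292 281  74  31 166] ((681.7352905273438, 59.148250579833984), (200.5257568359375, 22.67102813720703), 81.71743774414062)
(array([515.68707828,  97.48914566, 186.88251634]), [np.float64(1.6985353095970044), np.float64(1.6985353095970168)])
```

```bash
python3 -c "
import cv2,numpy as np
a=cv2.imread('pics/top_c.png');print(a.shape)"
```

```text
(585, 800, 3)
```

View pics/top_c.png

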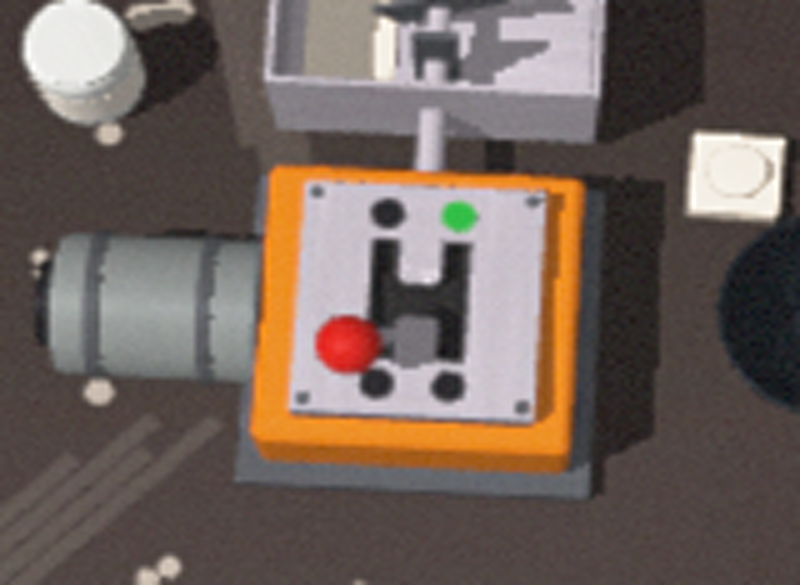

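```bash
python3 - <<'E'
from h import *
from scipy.spatial.transform import Rotation as R
o=ctrl.get_obs(); r=R.from_rotvec(o['orientation']); print(r.as_matrix().round(3),o['ee_pos'])
y=np.radians(-2.65)
print('tool x yaw',np.degrees(np.arctan2(r.as_matrix()[1,0],r.as_matrix()[0,0])))
c=np.array([560.9,59.4]); M=np.array([[np.cos(y),-np.sin(y)],[np.sin(y),np.cos(y)]])
for p in [(-47,36),(-110,36),(-90,36),(0,36),(0,90),(0,-36),(-60,-36),(60,-36)]: print(p,(c+M@p).round(1))
E
```

```text
[[ 0.298 -0.     0.954]
 [-0.954  0.001  0.298]
 [-0.001 -1.     0.   ]] [ 186.31939839 -596.24167063  222.19379521]
tool x yaw -72.6486709697476
(-47, 36) [515.6  97.5]
(-110, 36) [452.7 100.4]
(-90, 36) [472.7  99.5]
(0, 36) [562.6  95.4]
(0, 90) [565.1 149.3]
(0, -36) [559.2  23.4]
(-60, -36) [499.3  26.2]
(60, -36) [619.2  20.7]
```

{"op": "jog_arm", "data": {"steps": [{"dp":[0.4,0.4,0.5],"turn":[0,0,0.03],"claw":0},{"dp":[0.8,0.8,0.6],"turn":[0,0,0.07],"claw":0},{"dp":[1,1,0.6],"turn":[0,0,0.1],"claw":0},{"dp":[1,1,0.6],"turn":[0,0,0.1],"claw":0}]}}

```text
t: 0.53
ee_pos: [270.1, -512.9, 271.9]
orientation: [-1.441, 0.736, -0.739]
ft_force: [-0.4, -0.4, -1.6]
width: 64.6
```

{"op": "jog_arm", "data": {"steps": [{"dp":[1,1,0],"turn":[0,0,0.1],"claw":0},{"dp":[1,1,0],"turn":[0,0,0.1],"claw":0},{"dp":[1,1,0],"turn":[0,0,0.1],"claw":0},{"dp":[1,1,0],"turn":[0,0,0.1],"claw":0}]}}

```text
t: 0.87
ee_pos: [353.1, -429.2, 271.8]
orientation: [-1.512, 0.487, -0.49]
ft_force: [-0.7, -0.3, -0.3]
width: 38.0
```

{"op": "jog_arm", "data": {"steps": [{"dp":[1,1,0],"turn":[0,0,0.1],"claw":0},{"dp":[1,1,0],"turn":[0,0,0.1],"claw":0},{"dp":[1,1,0],"turn":[0,0,0.1],"claw":0},{"dp":[1,1,0],"turn":[0,0,0.1],"claw":0}]}}

```text
t: 1.2
ee_pos: [436.1, -345.9, 271.7]
orientation: [-1.553, 0.237, -0.239]
ft_force: [-0.6, -0.4, -0.6]
width: 10.9
```

{"op": "jog_arm", "data": {"steps": [{"dp":[0,1,0],"turn":[0,0,0.089],"claw":0},{"dp":[0,1,0],"turn":[0,0,0.089],"claw":0},{"dp":[0,1,0],"turn":[0,0,0.089],"claw":0}]}}

```text
t: 1.45
ee_pos: [434.9, -261.2, 270.9]
orientation: [-1.563, 0.014, -0.012]
ft_force: [-0.7, 0.4, 0.9]
width: 0.4
```

{"op": "jog_arm", "data": {"steps": [{"dp":[0,1,0],"turn":[0,0,0],"claw":0},{"dp":[0,1,0],"turn":[0,0,0],"claw":0},{"dp":[0,1,0],"turn":[0,0,0],"claw":0}]}}

```text
t: 1.7
ee_pos: [433.4, -177.0, 270.4]
orientation: [-1.561, 0.014, -0.009]
ft_force: [-0.5, -0.4, -0.4]
width: 0.5
```

{"op": "jog_arm", "data": {"steps": [{"dp":[0,1,0],"turn":[0,0,0],"claw":0},{"dp":[0,1,0],"turn":[0,0,0],"claw":0},{"dp":[0,1,0],"turn":[0,0,0],"claw":0}]}}

```text
t: 1.95
ee_pos: [432.5, -93.1, 270.1]
orientation: [-1.559, 0.014, -0.007]
ft_force: [-0.2, -0.2, -0.2]
width: 0.4
```

{"op": "jog_arm", "data": {"steps": [{"dp":[0,1,0],"turn":[0,0,0],"claw":0},{"dp":[0,1,0],"turn":[0,0,0],"claw":0},{"dp":[0,1,0],"turn":[0,0,0],"claw":0}]}}

```text
t: 2.2
ee_pos: [432.3, -9.3, 270.1]
orientation: [-1.558, 0.012, -0.005]
ft_force: [-0.5, 0.4, -0.6]
width: 0.5
```

{"op": "jog_arm", "data": {"steps": [{"dp":[0,1,0],"turn":[0,0,0],"claw":0},{"dp":[0,1,0],"turn":[0,0,0],"claw":0},{"dp":[0,1,0],"turn":[0,0,0],"claw":0}]}}

```text
t: 2.45
ee_pos: [432.7, 74.5, 270.3]
orientation: [-1.556, 0.009, -0.003]
ft_force: [-0.6, -1.2, 0.1]
width: 0.4
```

{"op": "jog_arm", "data": {"steps": [{"dp":[0,0.31,0],"turn":[-0.004,0,-0.012],"claw":0},{"dp":[0,0.31,-0.5],"turn":[-0.004,0,-0.012],"claw":0},{"dp":[0,0.31,-1],"turn":[-0.004,0,-0.012],"claw":0},{"dp":[0,0.31,-1],"turn":[-0.004,0,-0.012],"claw":0},{"dp":[0,0.31,-1],"turn":[-0.004,0,-0.012],"claw":0}]}}

```text
t: 2.87
ee_pos: [431.7, 98.0, 189.2]
orientation: [-1.57, 0.043, -0.03]
ft_force: [-0.0, -0.5, 0.7]
width: 0.0
```

```bash
python3 - <<'E'
from m import *
from scipy.spatial.transform import Rotation as R
D={n:grab(n,n+'1') for n in('top','scene')}
o=ctrl.get_obs(); print(o['ee_pos'].round(1),R.from_rotvec(o['orientation']).as_matrix().round(3).tolist())
print(knob(D['top']),knob(D['scene']))
for n in D:
    x,y=(290,215) if n=='top' else (343,240)
    cv2.imwrite(f'pics/{n}_c1.png',cv2.resize(D[n]['img'][y-65:y+65,x-80:x+80,::-1],None,fx=5,fy=4.5,interpolation=2))
E
```

```text
[434.1  98.6 191.8] [[0.999, -0.002, 0.046], [-0.046, 0.002, 0.999], [-0.002, -1.0, 0.002]]Traceback (most recent call last):
  File "<stdin>", line 5, in <module>
  File "m.py", line 4, in knob
    n,l,s,c=cv2.connectedComponentsWithStats(m); i=1+np.argmax(s[1:,4]);
                                                     ~~~~~~~~~^^^^^^^^^
    return _wrapfunc(a, 'argmax', axis=axis, out=out, **kwds)
    return bound(*args, **kwds)
ValueError: attempt to get argmax of an empty sequence
```

{"op": "jog_arm", "data": {"steps": [{"dp":[0.2,0.0,-0.19],"turn":[0,0,0],"claw":0},{"dp":[0.4,0.0,-0.19],"turn":[0,0,0],"claw":0},{"dp":[0.48,0.0,-0.19],"turn":[0,0,0],"claw":0},{"dp":[0.55,0.0,-0.19],"turn":[0,0,0],"claw":0},{"dp":[0.62,-0.01,-0.19],"turn":[0,0,0],"claw":0},{"dp":[0.69,-0.02,-0.19],"turn":[0,0,0],"claw":0},{"dp":[0.76,-0.02,-0.19],"turn":[0,0,0],"claw":0},{"dp":[0.83,-0.02,-0.19],"turn":[0,0,0],"claw":0},{"dp":[0.9,-0.03,-0.19],"turn":[0,0,0],"claw":0},{"dp":[0.96,-0.03,-0.19],"turn":[0,0,0],"claw":0},{"dp":[1,-0.03,-0.19],"turn":[0,0,0],"claw":0},{"dp":[1,-0.03,-0.19],"turn":[0,0,0],"claw":0}]}}

```text
t: 3.97
ee_pos: [514.8, 96.2, 176.5]
orientation: [-1.568, 0.038, -0.035]
ft_force: [-1.8, -0.7, 0.6]
width: 0.5
```

```bash
python3 - <<'E'
from m import *
D={n:grab(n,n+'2') for n in('top','scene')}
o=ctrl.get_obs(); print(o['ee_pos'].round(1),o['ft_force'])
print(knob(D['scene']))
x,y=(343,240)
cv2.imwrite(f'pics/scene_c2.png',cv2.resize(D['scene']['img'][y-65:y+65,x-80:x+80,::-1],None,fx=5,fy=4.5,interpolation=2))
E
```

```text
[514.2  96.2 176.4] [ 0.15345293 -1.18780483 -0.40060196]
(355.75, 237.5, 6.731555938720703, np.int32(81))
```

View pics/scene_c2.png

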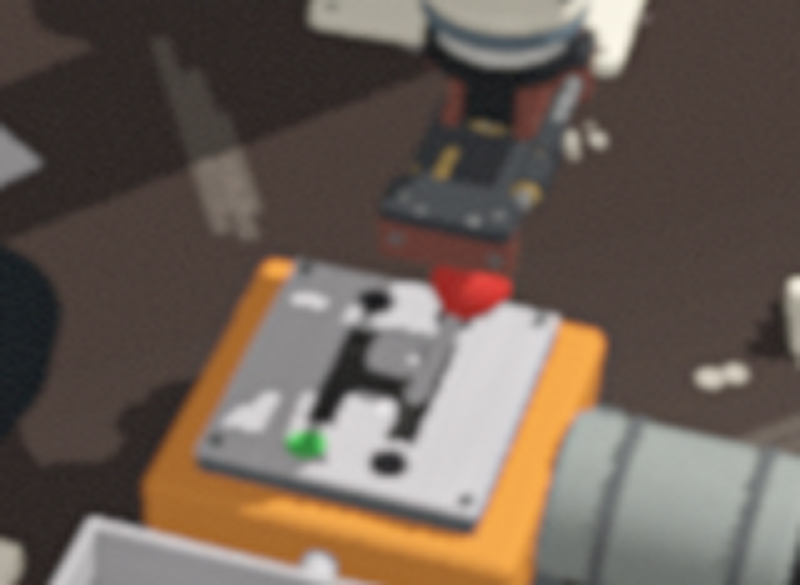

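View pics/top2.png

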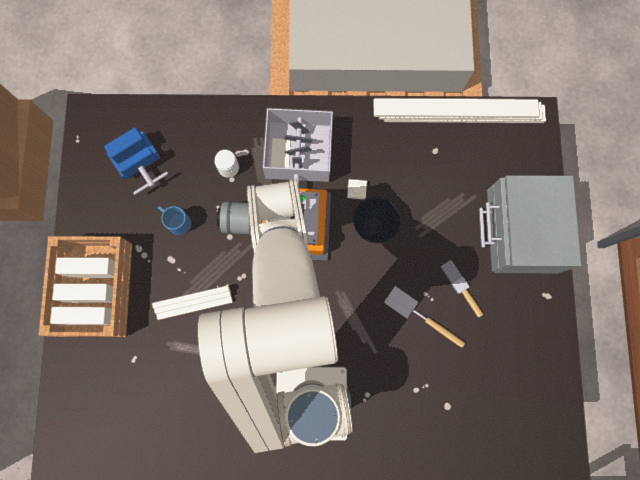

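The scene view shows the gripper behind the red knob at about (356,237), with the lever shifted towards the middle of the left lane. I'll fit a sphere to the visible depth points on the knob.

```bash
cat >> m.py <<'E'
from scipy.optimize import least_squares
C=np.array([560.9,59.4]);Y=np.radians(-2.65)
def kfit(d):
    im=d['img'].astype(int); m=(im[:,:,0]>90)&(im[:,:,1]<50)&(im[:,:,2]<50)&(im[:,:,0]>2.5*im[:,:,1])
    vs,us=np.nonzero(m&(d['range_z']>0)); P=pts(d,us,vs)
    k=(P[:,2]>150)&(P[:,2]<230)&(abs(P[:,0]-560)<120)&(abs(P[:,1]-60)<90)
    P=P[k]
    # pivot-constrained: angles shift, across
    def ctr(a):
        s,r=a; q=np.array([165*np.sin(s)*np.cos(r),-165*np.sin(r),35+165*np.cos(s)*np.cos(r)])
        return np.array([C[0]+np.cos(Y)*q[0]-np.sin(Y)*q[1],C[1]+np.sin(Y)*q[0]+np.cos(Y)*q[1],q[2]])
    f=least_squares(lambda a:np.linalg.norm(P-ctr(a),axis=1)-20,[0,0],loss='soft_l1',f_scale=2)
    return f.x.round(3),ctr(f.x).round(1),len(P),np.sqrt(np.mean(f.fun**2)).round(2)
E
python3 - <<'E'
from m import *
print(kfit(ctrl.get_image('scene')))
import types
E
```

```text
(array([-0.123, -0.22 ]), array([542.8,  96.2, 194.8]), 49, np.float64(1.46))
```

{"op": "jog_arm", "data": {"steps": [{"dp":[0.06,0,0],"turn":[0,0,0],"claw":0},{"dp":[0.12,0,0],"turn":[0,0,0],"claw":0},{"dp":[0.18,0,0],"turn":[0,0,0],"claw":0},{"dp":[0.23,0,0],"turn":[0,0,0],"claw":0},{"dp":[0.23,0,0],"turn":[0,0,0],"claw":0}]}}

```text
t: 4.53
ee_pos: [533.7, 96.2, 176.5]
orientation: [-1.568, 0.037, -0.036]
ft_force: [-0.7, -0.2, 0.9]
width: 0.8
```

```bash
python3 - <<'E'
from m import *
print(kfit(ctrl.get_image('scene')),ctrl.get_obs()['ee_pos'])
E
```

```text
(array([-0.002, -0.223]), array([562.3,  95.8, 195.9]), 39, np.float64(1.54)) [533.28569778  96.21328049 176.42138307]
```

{"op": "jog_arm", "data": {"steps": [{"dp":[-0.15,0,0],"turn":[0,0,0],"claw":0},{"dp":[-0.35,0,0],"turn":[0,0,0],"claw":0},{"dp":[-0.35,0.35,0],"turn":[0,0,0],"claw":0},{"dp":[-0.35,0.75,0],"turn":[0,0,0],"claw":0},{"dp":[-0.2,0.75,0],"turn":[0,0,0],"claw":0},{"dp":[0.1,0.75,0],"turn":[0,0,0],"claw":0},{"dp":[0.39,0.75,0],"turn":[0,0,0],"claw":0},{"dp":[0.39,0.75,0],"turn":[0,0,0],"claw":0},{"dp":[0.39,0.75,0],"turn":[0,0,0],"claw":0}]}}

```text
t: 5.33
ee_pos: [564.8, 155.9, 176.1]
orientation: [-1.568, 0.037, -0.036]
ft_force: [-0.2, -0.5, -0.1]
width: 0.6
```

```bash
python3 - <<'E'
from m import *
d=grab('scene','s3');print(kfit(d),ctrl.get_obs()['ee_pos'])
x,y=(343,240)
cv2.imwrite(f'pics/scene_c3.png',cv2.resize(d['img'][y-65:y+65,x-80:x+80,::-1],None,fx=5,fy=4.5,interpolation=2))
E
```

```text
(array([-0.009, -0.212]), array([561. ,  94.1, 196.3]), 113, np.float64(2.09)) [563.75564089 155.73734923 175.96116017]
```

View pics/scene_c3.png

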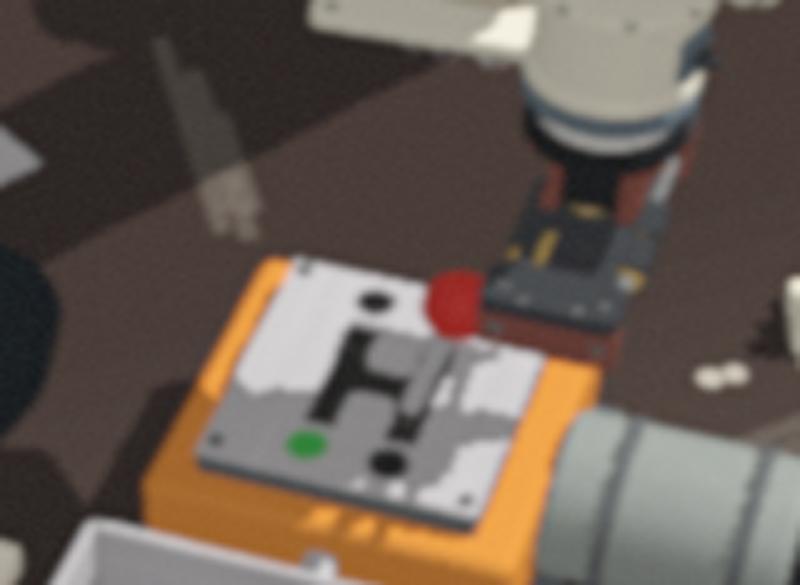

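{"op": "jog_arm", "data": {"steps": [{"dp":[-0.01,-0.15,0],"turn":[0,0,0],"claw":0},{"dp":[-0.01,-0.27,0],"turn":[0,0,0],"claw":0},{"dp":[-0.01,-0.35,0],"turn":[0,0,0],"claw":0},{"dp":[-0.02,-0.43,0],"turn":[0,0,0],"claw":0},{"dp":[-0.02,-0.5,0],"turn":[0,0,0],"claw":0},{"dp":[-0.02,-0.57,0],"turn":[0,0,0],"claw":0},{"dp":[-0.03,-0.64,0],"turn":[0,0,0],"claw":0},{"dp":[-0.03,-0.71,0],"turn":[0,0,0],"claw":0},{"dp":[-0.03,-0.78,0],"turn":[0,0,0],"claw":0},{"dp":[-0.04,-0.85,0],"turn":[0,0,0],"claw":0},{"dp":[-0.04,-0.92,0],"turn":[0,0,0],"claw":0}]}}

```text
t: 6.3
ee_pos: [560.4, 81.6, 175.9]
orientation: [-1.569, 0.038, -0.035]
ft_force: [0.6, 0.6, 1.1]
width: 0.5
```

```bash
python3 - <<'E'
from m import *
d=grab('scene','s4');print(kfit(d),ctrl.get_obs()['ee_pos'],ctrl.get_obs()['ft_force'])
E
```

```text
(array([0., 0.]), array([560.9,  59.4, 200. ]), 0, np.float64(nan)) [560.3693778   80.75242728 175.85708632] [0.72818416 0.40676868 0.6418877 ]
  return _methods._mean(a, axis=axis, dtype=dtype,
  ret = ret.dtype.type(ret / rcount)
```

```bash
python3 - <<'E'
from m import *
d=grab('scene','s4b')
x,y=(343,240)
cv2.imwrite(f'pics/scene_c4.png',cv2.resize(d['img'][y-65:y+65,x-80:x+80,::-1],None,fx=5,fy=4.5,interpolation=2))
E
```

```text
(no output)
```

View pics/scene_c4.png

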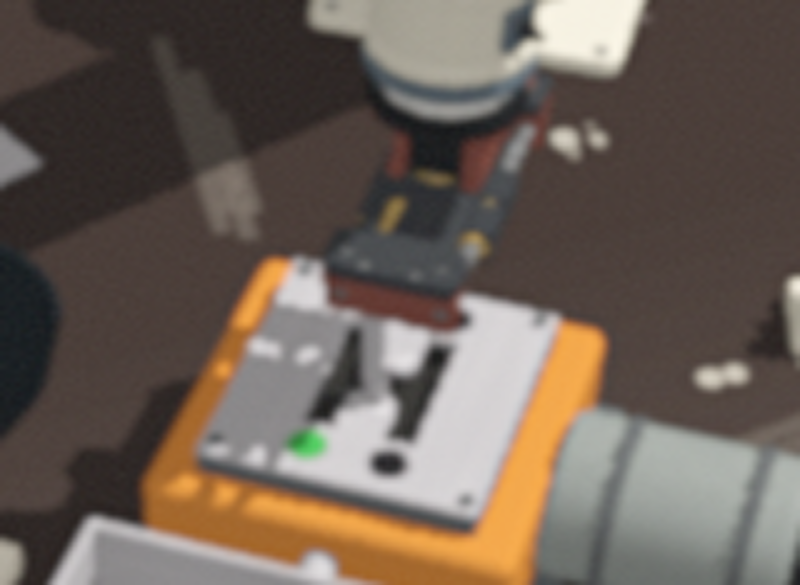

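The rod, at about (370,360) in the crop, is now crossing through neutral. I'll keep pushing it right.

{"op": "jog_arm", "data": {"steps": [{"dp":[0,-0.07,0],"turn":[0,0,0],"claw":0},{"dp":[0,-0.14,0],"turn":[0,0,0],"claw":0},{"dp":[0,-0.21,0],"turn":[0,0,0],"claw":0},{"dp":[0,-0.27,0],"turn":[0,0,0],"claw":0},{"dp":[0,-0.31,0],"turn":[0,0,0],"claw":0},{"dp":[0,-0.33,0],"turn":[0,0,0],"claw":0}]}}

```text
t: 6.9
ee_pos: [560.1, 54.2, 175.6]
orientation: [-1.569, 0.04, -0.035]
ft_force: [-0.5, 1.6, -1.3]
width: 0.3
```

```bash
python3 - <<'E'
from m import *
d=grab('scene','s5');print(ctrl.get_obs()['ee_pos'],ctrl.get_obs()['ft_force'])
x,y=(343,240)
cv2.imwrite(f'pics/scene_c5.png',cv2.resize(d['img'][y-65:y+65,x-80:x+80,::-1],None,fx=5,fy=4.5,interpolation=2))
E
```

```text
[560.10304999  54.19477368 175.58229723] [-0.57451806 -0.2918311  -0.89142424]
```

View pics/scene_c5.png

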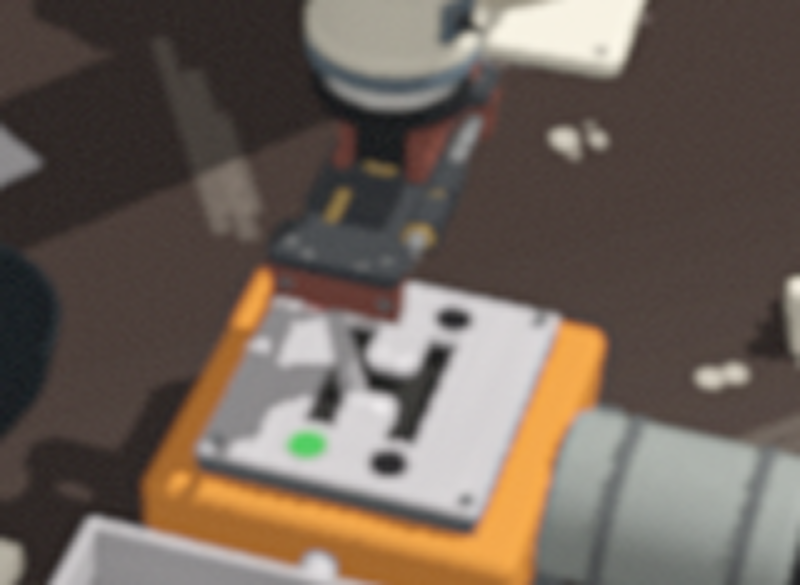

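{"op": "jog_arm", "data": {"steps": [{"dp":[0,-0.03,0],"turn":[0,0,0],"claw":0},{"dp":[0,-0.06,0],"turn":[0,0,0],"claw":0},{"dp":[0,-0.06,0],"turn":[0,0,0],"claw":0}]}}

```text
t: 7.2
ee_pos: [560.1, 49.1, 175.6]
orientation: [-1.569, 0.04, -0.035]
ft_force: [-0.5, 0.4, -0.9]
width: 0.3
```

{"op": "jog_arm", "data": {"steps": [{"dp":[0,0.3,0],"turn":[0,0,0],"claw":0},{"dp":[0,0.7,0],"turn":[0,0,0],"claw":0},{"dp":[0,0.8,0],"turn":[0,0,0],"claw":0},{"dp":[0,0.8,0],"turn":[0,0,0],"claw":0}]}}

```text
t: 7.53
ee_pos: [560.3, 114.7, 175.7]
orientation: [-1.569, 0.037, -0.034]
ft_force: [0.1, -0.5, 0.5]
width: 0.4
```

```bash
python3 - <<'E'
from m import *
d=grab('scene','s6');print(kfit(d),ctrl.get_obs()['ee_pos'],ctrl.get_obs()['ft_force'])
x,y=(343,240)
cv2.imwrite(f'pics/scene_c6.png',cv2.resize(d['img'][y-65:y+65,x-80:x+80,::-1],None,fx=5,fy=4.5,interpolation=2))
E
```

```text
(array([0.002, 0.258]), array([559.2,  17.3, 194.5]), 115, np.float64(2.4)) [560.16218809 113.56120107 175.6299504 ] [ 0.12988141 -0.17976987 -0.09958341]
```

View pics/scene_c6.png

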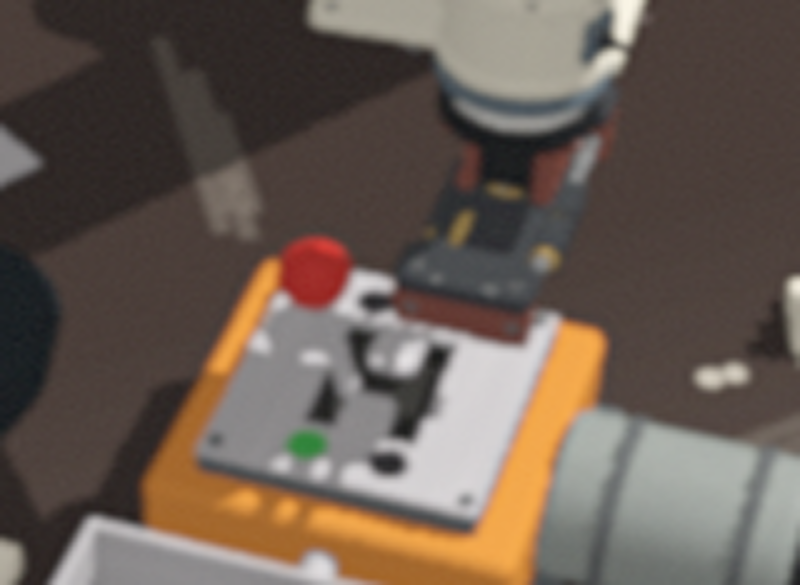

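The lever now stands in neutral in the right lane, with the knob at about (315,270) in the crop. I'll move the fingers round behind it.

{"op": "jog_arm", "data": {"steps": [{"dp":[-0.4,0,0],"turn":[0,0,0],"claw":0},{"dp":[-0.8,-0.1,0],"turn":[0,0,0],"claw":0},{"dp":[-0.8,-0.5,0],"turn":[0,0,0],"claw":0},{"dp":[-0.8,-0.95,0],"turn":[0,0,0],"claw":0},{"dp":[-0.8,-0.95,0],"turn":[0,0,0],"claw":0}]}}

```text
t: 8.0
ee_pos: [495.4, 32.7, 175.8]
orientation: [-1.572, 0.04, -0.036]
ft_force: [0.9, -1.0, -0.4]
width: 0.4
```

{"op": "jog_arm", "data": {"steps": [{"dp":[0.05,-0.18,-0.08],"turn":[0,0,0],"claw":0},{"dp":[0.25,-0.2,-0.1],"turn":[0,0,0],"claw":0},{"dp":[0.35,-0.2,-0.1],"turn":[0,0,0],"claw":0},{"dp":[0.42,-0.2,-0.1],"turn":[0,0,0],"claw":0},{"dp":[0.49,-0.2,-0.1],"turn":[0,0,0],"claw":0},{"dp":[0.56,-0.21,-0.1],"turn":[0,0,0],"claw":0},{"dp":[0.63,-0.21,-0.1],"turn":[0,0,0],"claw":0},{"dp":[0.7,-0.22,-0.1],"turn":[0,0,0],"claw":0},{"dp":[0.77,-0.22,-0.1],"turn":[0,0,0],"claw":0},{"dp":[0.84,-0.23,-0.1],"turn":[0,0,0],"claw":0},{"dp":[0.91,-0.23,-0.1],"turn":[0,0,0],"claw":0},{"dp":[0.98,-0.24,-0.1],"turn":[0,0,0],"claw":0}]}}

```text
t: 9.0
ee_pos: [574.1, 13.7, 167.5]
orientation: [-1.571, 0.04, -0.035]
ft_force: [-1.4, 1.4, -1.7]
width: 0.3
```

```bash
python3 - <<'E'
from m import *
d=grab('scene','s7');print(kfit(d),ctrl.get_obs()['ee_pos'],ctrl.get_obs()['ft_force'])
x,y=(343,240)
cv2.imwrite(f'pics/scene_c7.png',cv2.resize(d['img'][y-65:y+65,x-80:x+80,::-1],None,fx=5,fy=4.5,interpolation=2))
E
```

```text
(array([0.273, 0.261]), array([601.9,  14.9, 188.5]), 27, np.float64(1.44)) [575.32320553  13.47005423 167.7185071 ] [ 0.10801584  1.34936914 -0.8572369 ]
```

View pics/scene_c7.png

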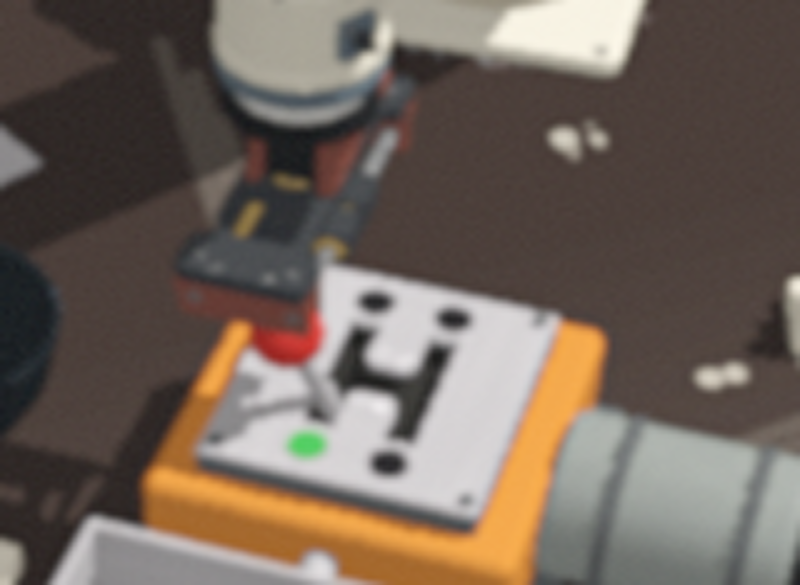

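The lever is heading into third, with shift about 0.27. About 18 mm is left.

{"op": "jog_arm", "data": {"steps": [{"dp":[0.05,0,0],"turn":[0,0,0],"claw":0},{"dp":[0.1,0,0],"turn":[0,0,0],"claw":0},{"dp":[0.15,0,0],"turn":[0,0,0],"claw":0},{"dp":[0.19,0,0],"turn":[0,0,0],"claw":0},{"dp":[0.19,0,0],"turn":[0,0,0],"claw":0}]}}

```text
t: 9.47
ee_pos: [591.3, 13.4, 167.7]
orientation: [-1.572, 0.039, -0.037]
ft_force: [-0.6, -0.2, -0.7]
width: 0.2
```

{"op": "jog_arm", "data": {"steps": [{"dp":[0.02,0,0],"turn":[0,0,0],"claw":0},{"dp":[0.04,0,0],"turn":[0,0,0],"claw":0}]}}

```text
t: 9.63
ee_pos: [594.5, 13.4, 167.8]
orientation: [-1.572, 0.039, -0.037]
ft_force: [-1.3, 0.5, -1.9]
width: 0.7
```

```bash
python3 - <<'E'
from m import *
d=grab('scene','s8');print(kfit(d),ctrl.get_obs()['ee_pos'],ctrl.get_obs()['ft_force'])
E
```

```text
(array([0.416, 0.263]), array([623.2,  13.5, 180.7]), 32, np.float64(2.27)) [594.69837124  13.40938312 167.76947043] [-1.71660543 -0.12085141 -0.85928101]
```

{"op": "jog_arm", "data": {"steps": [{"dp":[0.02,0,0],"turn":[0,0,0],"claw":0},{"dp":[0.02,0,0],"turn":[0,0,0],"claw":0}]}}

```text
t: 9.85
ee_pos: [595.5, 13.4, 167.5]
orientation: [-1.572, 0.041, -0.035]
ft_force: [-4.8, 0.4, 0.5]
width: 0.3
```

{"op": "jog_arm", "data": {"steps": [{"dp":[0.02,0,0],"turn":[0,0,0],"claw":0},{"dp":[0.02,0,0],"turn":[0,0,0],"claw":0}]}}

```text
t: 10.02
ee_pos: [595.9, 13.4, 167.3]
orientation: [-1.572, 0.043, -0.033]
ft_force: [-7.4, -1.2, 2.4]
width: 0.3
```

Force rises to 7 N with almost no travel, so the rod is against the slot's end. I'll retreat back and up.

{"op": "jog_arm", "data": {"steps": [{"dp":[-0.2,0,0],"turn":[0,0,0],"claw":0},{"dp":[-0.6,0,0],"turn":[0,0,0],"claw":0},{"dp":[-1,0,0],"turn":[0,0,0],"claw":0},{"dp":[-1,0,0.4],"turn":[0,0,0],"claw":0},{"dp":[-1,0,0.9],"turn":[0,0,0],"claw":0},{"dp":[-1,0,1],"turn":[0,0,0],"claw":0}]}}

```text
t: 10.52
ee_pos: [519.1, 13.4, 253.2]
orientation: [-1.571, 0.035, -0.041]
ft_force: [0.8, 0.1, 0.9]
width: 0.6
```

{"op": "jog_arm", "data": {"steps": [{"dp":[-0.5,-0.3,0.3],"turn":[0,0,0],"claw":0},{"dp":[-0.8,-0.7,0.3],"turn":[0,0,0],"claw":0},{"dp":[-1,-1,0.3],"turn":[0,0,0],"claw":0},{"dp":[-1,-1,0.3],"turn":[0,0,0],"claw":0}]}}

```text
t: 10.85
ee_pos: [437.1, -69.8, 278.3]
orientation: [-1.573, 0.035, -0.045]
ft_force: [-0.4, -0.0, -0.1]
width: 0.5
```

{"op": "jog_arm", "data": {"steps": [{"dp":[0,-0.5,0],"turn":[0,0,0],"claw":0},{"dp":[0,-1,0],"turn":[0,0,0],"claw":0},{"dp":[0,-1,0],"turn":[0,0,0],"claw":0},{"dp":[0,-1,0],"turn":[0,0,0],"claw":0}]}}

```text
t: 11.18
ee_pos: [438.0, -151.6, 278.7]
orientation: [-1.574, 0.036, -0.05]
ft_force: [0.3, -0.3, -0.3]
width: 0.4
```

```bash
python3 - <<'E'
from m import *
D={n:grab(n,n+'9') for n in('scene','top')}
for n in D: print(n,kfit(D[n]),knob(D[n]))
print(tri(ray(D['top'],*knob(D['top'])[:2]),ray(D['scene'],*knob(D['scene'])[:2])))
x,y=(290,205)
cv2.imwrite(f'pics/top_c9.png',cv2.resize(D['top']['img'][y-65:y+65,x-80:x+80,::-1],None,fx=5,fy=4.5,interpolation=2))
print(ctrl.get_obs()['ee_pos'])
E
```

```text
scene (array([0.499, 0.298]), array([634.1,   7.5, 173.5]), 28, np.float64(2.68)) (317.0, 257.0, 6.403224468231201, np.int32(58))
top (array([0.392, 0.248]), array([620.1,  16.1, 182.8]), 101, np.float64(2.61)) (307.5, 192.0, 6.18475866317749, np.int32(115))
(array([623.33044646,  14.70562597, 181.43989196]), [np.float64(1.3560602003059428), np.float64(1.3560602003060036)])
[ 437.50646226 -149.5498      278.32711736]
```

View pics/scene9.png

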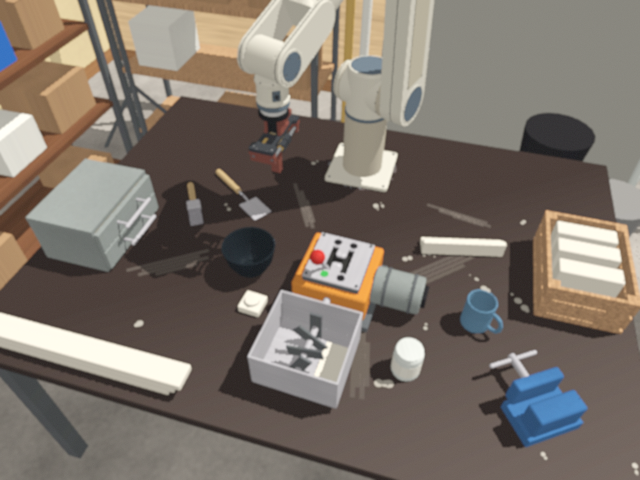

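View pics/top_c9.png

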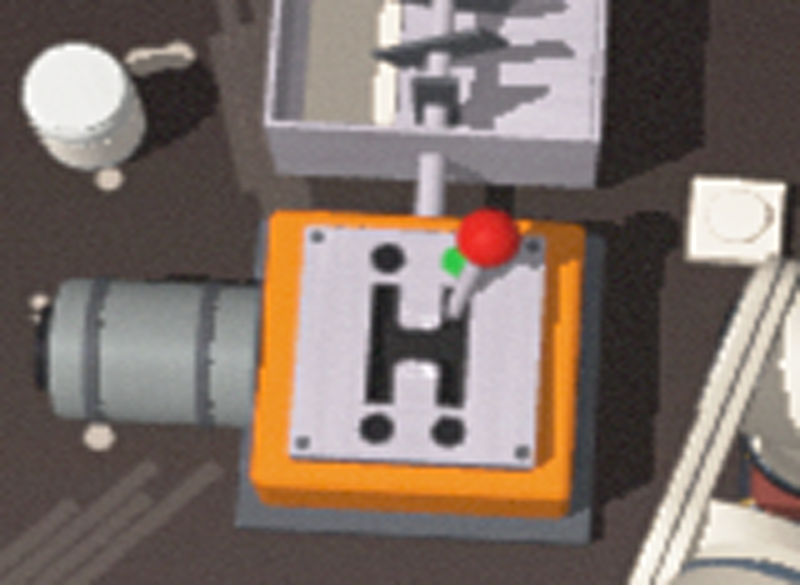

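The top view shows the rod at the forward end of the green-dot slot, with the knob at about (307,192). In the scene view the loose things are where they started and the hand is clear. Handing in.

```bash
python3 -c "
from workcell import ctrl
print(ctrl.close_job())"
```

```text
the job is handed in; nothing more can be done
None
```

The gear lever is in third, and I handed the job in at about 11 s on the robot's clock. With the fingers closed I pushed the knob forward from the back of the left lane to neutral, then across to the right lane. The last push, from behind, took it forward into the green-dot slot until it met the end stop.

**Home in third:** In the last push the force on the fingers rose from about 1.5 N to 7.4 N while they moved under 2 mm, so the rod was against the stop.

**Lean of the lever:** After I backed off, the top view gave a shift of 0.392 rad (stop about 0.385) and across of 0.248 rad (lane about 0.24).

**Knob position:** Taking both views together puts the knob about 64 mm forward and 42 mm right of the gate's centre. The nominal figures are 60 and 36 mm, so it agrees only to a few mm.

**A check that disagreed:** The scene camera's own fit gave 0.499 and 0.298 rad. It had only 28 depth points on the knob, and a shift that large is beyond the stop, so I discounted it.

**Bystanders and hand:** By eye in the last scene picture, the loose things are where they started. I did not measure them. The hand finished about 240 mm from the knob.

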